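# Flip the sample tag of the tall vial

### The job

The sample in the tall vial, the only one in the white rack that stands higher than the other three, is ready: turn over the metal tag hinged on the rack's rail straight in front of it. With a fingertip only, pushing lightly and never pinching, swing the tag up and over its hinge, steadily and not with a flick, until it lies fully down on the vial side with its cross face up. Leave the other tags, the vials and everything else on the bench as they are, and draw back clear.

Things in the scene. Friction and masses are not known exactly. Their poses are not given: they have to be found in the camera images.
- rack: White plastic rack, fixed; base 160 mm deep (x) by 282 mm wide (y), origin under its centre on the bench, x from the tag side to the vial side (away from the robot), y left, z up. Places 1 to 4 at y = +97.5, +32.5, -32.5, -97.5 mm, each with a vial cell at x = +56 mm and straight in front of it a tag. Tag hinge rod at x = -62 mm, 60 mm high. Below the tags' free ends is only the bench.
- tag1 (a joint): Turn of tag 1 about its hinge, rad: 0 = flat towards the robot, ring face up (starts within 0.15 of it); 1.57 = upright; 3.14 = flat on the vial side, cross face up. A stop at each end. The hinge is stiff (0.025 N m): the tag stays where it is left, so it must be pressed down to the end; about 0.5 N at the free end moves it.
- tag1_hinge (a point): Hinge axis of tag 1, half-way along its width, 60 mm above the bench; fixed to the rack, axes as the rack's. Tags are 36 mm wide and 65 mm apart centre to centre.
- tag1_bend (a point): Bend of tag 1, mid-width, 55 mm from the hinge axis; turns with the tag. Tag: bare aluminium plate 3 mm thick, 30 g, etched ring on one face, cross on the other. Beyond the bend an 18 mm lip is bent 45 degrees to the ring face: at joint 0 it slopes 13 mm out and 13 mm up, so a fingertip fits under it; turned over, it slopes down.
- tag2 (a joint): Turn of tag 2 about its hinge, rad: 0 = flat towards the robot, ring face up (starts within 0.15 of it); 1.57 = upright; 3.14 = flat on the vial side, cross face up. A stop at each end. The hinge is stiff (0.025 N m): the tag stays where it is left, so it must be pressed down to the end; about 0.5 N at the free end moves it.
- tag2_hinge (a point): Hinge axis of tag 2, half-way along its width, 60 mm above the bench; fixed to the rack, axes as the rack's. Tags are 36 mm wide and 65 mm apart centre to centre.
- tag2_bend (a point): Bend of tag 2, mid-width, 55 mm from the hinge axis; turns with the tag. Tag: bare aluminium plate 3 mm thick, 30 g, etched ring on one face, cross on the other. Beyond the bend an 18 mm lip is bent 45 degrees to the ring face: at joint 0 it slopes 13 mm out and 13 mm up, so a fingertip fits under it; turned over, it slopes down.
- tag3 (a joint): Turn of tag 3 about its hinge, rad: 0 = flat towards the robot, ring face up (starts within 0.15 of it); 1.57 = upright; 3.14 = flat on the vial side, cross face up. A stop at each end. The hinge is stiff (0.025 N m): the tag stays where it is left, so it must be pressed down to the end; about 0.5 N at the free end moves it.
- tag3_hinge (a point): Hinge axis of tag 3, half-way along its width, 60 mm above the bench; fixed to the rack, axes as the rack's. Tags are 36 mm wide and 65 mm apart centre to centre.
- tag3_bend (a point): Bend of tag 3, mid-width, 55 mm from the hinge axis; turns with the tag. Tag: bare aluminium plate 3 mm thick, 30 g, etched ring on one face, cross on the other. Beyond the bend an 18 mm lip is bent 45 degrees to the ring face: at joint 0 it slopes 13 mm out and 13 mm up, so a fingertip fits under it; turned over, it slopes down.
- tag4 (a joint): Turn of tag 4 about its hinge, rad: 0 = flat towards the robot, ring face up (starts within 0.15 of it); 1.57 = upright; 3.14 = flat on the vial side, cross face up. A stop at each end. The hinge is stiff (0.025 N m): the tag stays where it is left, so it must be pressed down to the end; about 0.5 N at the free end moves it.
- tag4_hinge (a point): Hinge axis of tag 4, half-way along its width, 60 mm above the bench; fixed to the rack, axes as the rack's. Tags are 36 mm wide and 65 mm apart centre to centre.
- tag4_bend (a point): Bend of tag 4, mid-width, 55 mm from the hinge axis; turns with the tag. Tag: bare aluminium plate 3 mm thick, 30 g, etched ring on one face, cross on the other. Beyond the bend an 18 mm lip is bent 45 degrees to the ring face: at joint 0 it slopes 13 mm out and 13 mm up, so a fingertip fits under it; turned over, it slopes down.
- tall_vial_mid (a point): Centre of the one tall vial, 45 mm above its foot: amber glass with green screw cap, 27 mm diameter, 90 mm high, standing loose in one of the rack's cells; its top is 95 mm above the bench.
- short_vial1_mid (a point): Centre of short vial 1, 28.5 mm above its foot: amber glass, green screw cap, 27 mm diameter, 57 mm high, standing loose in a cell of the rack. Leave it alone.
- short_vial2_mid (a point): Centre of short vial 2, 28.5 mm above its foot: amber glass, green screw cap, 27 mm diameter, 57 mm high, standing loose in a cell of the rack. Leave it alone.
- short_vial3_mid (a point): Centre of short vial 3, 28.5 mm above its foot: amber glass, green screw cap, 27 mm diameter, 57 mm high, standing loose in a cell of the rack. Leave it alone.
- beaker: Small glass beaker, 52 mm diameter, 65 mm high, origin under its centre. Bystander near the left end of the rack.
- jar: White jar, 48 mm diameter, 62 mm high, origin under its centre. Bystander near the right end of the rack.
- spatula: Slim steel spatula, 162 mm long, 10 mm wide, 5 mm thick, origin under its middle, lying on the mat between robot and rack. Bystander.
- amber_bottle: Amber solvent bottle, 94 mm diameter, 205 mm high, origin under its centre. Bystander to the right.
- reagent_bottle: White reagent bottle, green cap, 62 mm diameter, 115 mm high, origin under its centre. Bystander to the right.
There are look-alikes about, which are no part of the job. Leave any red look-alike of the part that bears short_vial2_mid alone. Leave any yellow look-alike of the part that bears tall_vial_mid alone.

How it is judged:
At the end, for the whole second after the job is handed in: The tag in front of the tall vial lies on the vial side at 3.0 rad or more (within 8 degrees of flat), at rest; the other tags still lie towards the robot (below 0.3 rad); the vials stand upright within 12 mm, and the other things within 20 mm, of where they were (((horizontal distance between tall_vial_mid and tag1_hinge below 0.128 m and value of joint tag1 above 3 rad and value of joint each of tag2, tag3, tag4 below 0.3 rad) or (horizontal distance between tall_vial_mid and tag2_hinge below 0.128 m and value of joint tag2 above 3 rad and value of joint each of tag1, tag3, tag4 below 0.3 rad) or (horizontal distance between tall_vial_mid and tag3_hinge below 0.128 m and value of joint tag3 above 3 rad and value of joint each of tag1, tag2, tag4 below 0.3 rad) or (horizontal distance between tall_vial_mid and tag4_hinge below 0.128 m and value of joint tag4 above 3 rad and value of joint each of tag1, tag2, tag3 below 0.3 rad)) and velocity of joint tag1 between -0.1 and 0.1 rad/s and velocity of joint tag2 between -0.1 and 0.1 rad/s and velocity of joint tag3 between -0.1 and 0.1 rad/s and velocity of joint tag4 between -0.1 and 0.1 rad/s and angle between each of tall_vial_mid, short_vial1_mid, short_vial2_mid, short_vial3_mid's own z axis and vertical below 0.2 rad and distance of each of tall_vial_mid, short_vial1_mid, short_vial2_mid, short_vial3_mid from where it was at the start of the episode below 0.012 m and distance of each of beaker, jar, spatula, amber_bottle, reagent_bottle from where it was at the start of the episode below 0.02 m); the robot touches nothing.
It fails at once if a tag other than the tall vial's is turned up (more than 0.6 rad) ((value of joint tag1 above 0.6 rad and horizontal distance between tall_vial_mid and tag1_hinge above 0.128 m) or (value of joint tag2 above 0.6 rad and horizontal distance between tall_vial_mid and tag2_hinge above 0.128 m) or (value of joint tag3 above 0.6 rad and horizontal distance between tall_vial_mid and tag3_hinge above 0.128 m) or (value of joint tag4 above 0.6 rad and horizontal distance between tall_vial_mid and tag4_hinge above 0.128 m)).
It fails at once if a vial is lifted, tipped or shifted (over 12 mm) (distance of any of tall_vial_mid, short_vial1_mid, short_vial2_mid, short_vial3_mid from where it was at the start of the episode above 0.012 m).
It fails at once if another thing on the bench is knocked or carried (over 20 mm) (distance of any of beaker, jar, spatula, amber_bottle, reagent_bottle from where it was at the start of the episode above 0.02 m).
It fails at once if the tag is flicked (faster than 8 rad/s) (velocity of joint any of tag1, tag2, tag3, tag4 above 8 rad/s).
It fails at once if the tag is pinched, or tag or rack pressed hard (over 30 N) (contact force between any of the fingers, the arm and rack above 30 N).
It also fails if it takes over 38 s, if anything falls off the work surface, if the arm or the gripper's body presses on something with over 40 N, if the wrist force passes 120 N, or if a joint passes its speed limit or range.

### The arm

A 6-joint arm with a two-finger parallel gripper is mounted at the origin on the work surface. World frame = base frame: x ahead of the robot, y to its left, z up, the work surface at z = 0. Lengths are in m, angles in rad, forces in N, time in s.
With the tool pointing down it reaches from about 0.275 to 0.825 m from the base axis. Payload 4.9 kg.
Tool frame: the origin (TCP) lies midway between the tips of the shut fingers; the grasp point (between the pads) lies 19 mm behind it; z points along the fingers, y is the direction in which the jaws open and shut (so a half turn about z gives the same grasp; the last joint's range is limited). The gripper opens to 85 mm and grips with 20 to 120 N. Pads are 22 mm wide; open, the fingers measure 114 mm over their backs; the gripper's body (76 mm by 85 mm) begins 54 mm behind the grasp point. The pads swing forward as they close: fully open they stand 13 mm farther back than shut.
Start: joints at [1.148, 0.326, -0.193, 1.052, 0, 1.437], TCP at [0.157, 0.527, 0.231] pointing down, gripper open.
Joint ranges: [-2.65, 2.65], [-0.97, 1.79], [-1.3, 1.35], [-1.93, 2.1], [-1.47, 1.37], [-3.14, 3.14]. Speed limits (rad/s): [2.57, 2.57, 3.14, 3.14, 3.14, 3.14].

### API

Orientations are given as a 3x3 rotation matrix whose columns are the frame's x, y, z axes.
In Python, from workcell import * gives the robot as it stands.
- The arm moves only by the tool servo_tool, never from a script. Its argument "series" is a list that holds one entry, the list of rows, each a list of 7 numbers: the shift along the tool's x, y, z in mm, then the turn, a rotation vector about the tool's x, y, z in rad, then the closure, from -1 (fully open) to 1 (shut), so that 0 is half open. In form: [[[tx, ty, tz, ax, ay, az, hand], ...]]. A call has 1 to 5 rows; each row shifts and turns the pose as measured when the row begins, along the tool's axes as they then stand; what a row does not reach is not made up. A row lasts 1/8 s, in which the tool goes at most 62.5 mm and 10.7 degrees, less where a joint would pass 70% of its speed; a pose out of reach is approached as far as the arm can. A call with a gripper value outside its range is refused whole. The fingers move at their own pace and stop on an object; "force" is the grip in N (left out, the last holds). Time passes only in rows, so rows that do not move let the fingers close. It gives the time, the measured TCP pose, the force and the opening at its end, in the units of the state.
- get_state(): the state, without advancing time (a new reading comes with each control period).
- get_image(name): name is "scene" or "top"; returns the picture (400x640x3 uint8, red, green, blue); there is no depth.
- camera_info(name): a dict with "mtx" (3x3 intrinsics, pixels), "T" (4x4, takes a point from camera to world coordinates). Camera axes: x right, y up, looking along -z (the intrinsics and any distortion apply to the point x, -y, -z); pixel columns grow to the right and rows downward; lengths in m; the calibration is good to about 2 mm. A picture is of the moment at which its call begins. camera_info takes no time and is no camera call.
- sign_off(): hands the job in, once; it reports no verdict.
The state is a dict: "time": time; "q": joint angles; "dq": joint speeds; "effort": joint torques, N m; "eef_pos": TCP position; "eef_rot": TCP orientation; "ft_force": force on the tool from outside, world axes, zero at the start; "ft_torque": the same for the moment, N m; "opening": opening from 0.0 (shut) to 1.0 (fully open).
Only numpy, scipy, OpenCV 4.12 (cv2) and the standard library are available. Lean on these libraries where they do the work, as an engineer would, in place of code of your own. Each camera call takes 0.05 s, during which the arm holds its last target. There are 200 camera calls.

## Working session

There is one attempt and no reset: what is moved stays moved. The work goes in short steps, Python scripts to look and compute and a tool call to move; the robot and the scene stay as the last step left them, time stands still between calls to the robot, and variables do not carry over. Pictures are saved under pics/ and viewed, about 8 in all and at most 12, crops included, and the job is handed in when it is done.

Besides the shell and the picture viewer there is one more tool, called by a JSON object that holds its "api" and its "payload", one argument or row to a line. servo_tool: Moves the arm, as the interface text tells. Its arguments: {"type":"object","properties":{"series":{"type":"array"},"force":{"type":"number"}},"required":["series"]}

```bash
mkdir -p pics; python3 - <<'E'
from workcell import *
import cv2,numpy as np
np.set_printoptions(precision=4,suppress=True)
for n in ("scene","top"):
    im=get_image(n); cv2.imwrite(f"pics/{n}0.png",im[:,:,::-1]); c=camera_info(n); print(n,c)
s=get_state(); print(s['time'],s['eef_pos'],s['eef_rot'],s['ft_force'],s['opening'])
E
```

```text
scene {'mtx': array([[423.434 ,   0.    , 320.5726],
       [  0.    , 423.434 , 199.4215],
       [  0.    ,   0.    ,   1.    ]]), 'T': array([[ 0.0153, -0.699 ,  0.7149,  1.2603],
       [ 0.9998,  0.0025, -0.019 , -0.1162],
       [ 0.0115,  0.7151,  0.6989,  0.7252],
       [ 0.    ,  0.    ,  0.    ,  1.    ]])}
top {'mtx': array([[397.4711,   0.    , 319.7036],
       [  0.    , 397.4711, 198.8986],
       [  0.    ,   0.    ,   1.    ]]), 'T': array([[ 0.0097,  0.9979, -0.0637,  0.5312],
       [-0.9994,  0.0076, -0.0344, -0.1065],
       [-0.0339,  0.064 ,  0.9974,  1.0692],
       [ 0.    ,  0.    ,  0.    ,  1.    ]])}
0.1 [0.1564 0.5268 0.2306] [[-0.9586  0.2848 -0.0006]
 [ 0.2848  0.9586 -0.0014]
 [ 0.0002 -0.0016 -1.    ]] [0.2241 0.1911 0.3161] 0.9971855600225855
```

View pics/scene0.png

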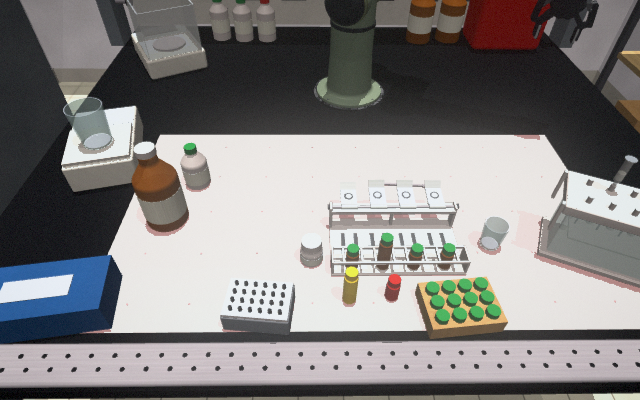

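View pics/top0.png

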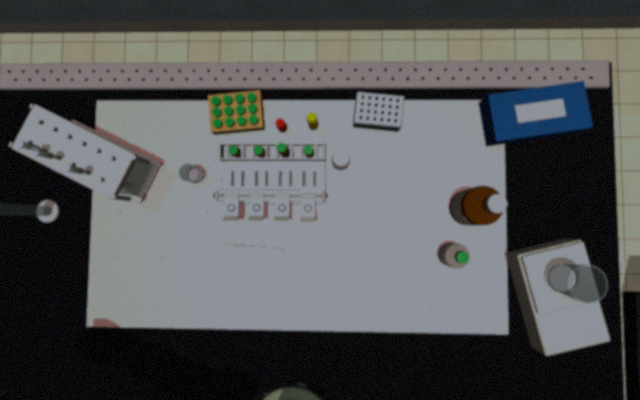

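The scene view faces the robot, and its right is +y. The tall vial is at scene (386,250) and top (283,149). The short vials are at scene (353,255), (417,255), (448,255). The yellow (350,285) and red (393,288) look-alikes stand outside the rack. That puts the tall one at place 3, so I'll confirm it in enlarged crops.

```bash
python3 - <<'E'
import cv2
a=cv2.imread("pics/scene0.png")[170:285,310:490]; cv2.imwrite("pics/sc.png",cv2.resize(a,None,fx=4.4,fy=4.4,interpolation=cv2.INTER_CUBIC))
b=cv2.imread("pics/top0.png")[130:260,200:360]; cv2.imwrite("pics/tc.png",cv2.convertScaleAbs(cv2.resize(b,None,fx=4.5,fy=4.5,interpolation=cv2.INTER_CUBIC),alpha=1.4))
E
```

```text
(no output)
```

View pics/sc.png

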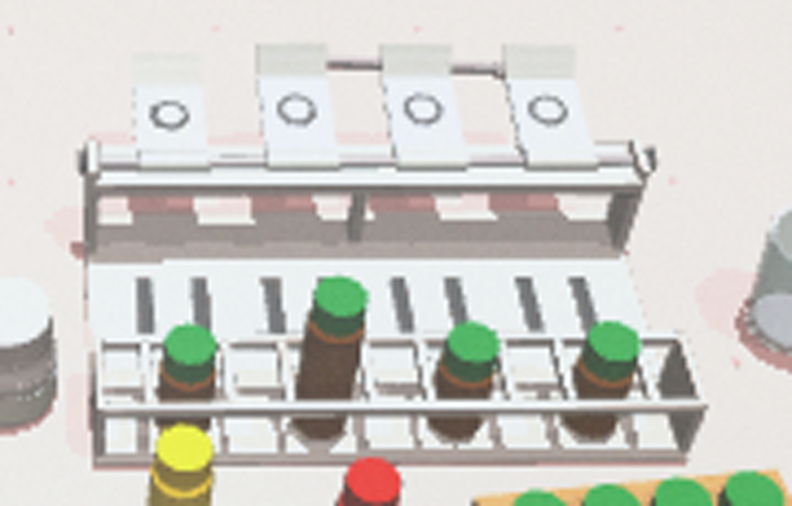

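View pics/tc.png

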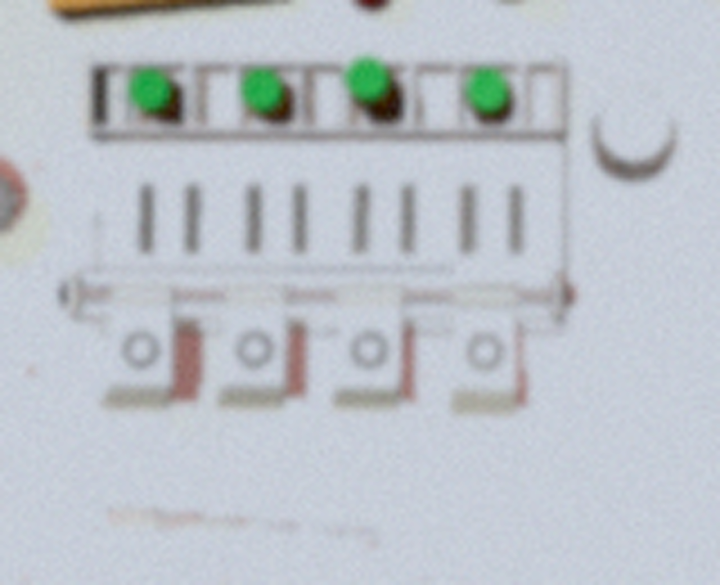

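The crops confirm it: the tall vial, crop (340,297) in scene and (369,80) in top, is in place 3. Its tag is the second from the left in scene (ring at 298,109) and the third in top (ring at 369,350). All four tags lie towards the robot. Next I'll triangulate.

```bash
cat > h.py <<'E'
from workcell import *
import numpy as np
from scipy.optimize import least_squares
np.set_printoptions(precision=4,suppress=True)
C={n:camera_info(n) for n in("scene","top")}
def proj(n,p):
    c=C[n]; q=np.linalg.inv(c['T'])@np.append(p,1); u=c['mtx']@np.array([q[0],-q[1],-q[2]]); return u[:2]/u[2]
OFF={"scene":(4.4,310,170),"top":(4.5,200,130)}
def full(n,p): f,x,y=OFF[n]; return (np.array(p)+.5)/f-.5+[x,y]
def tri(a,b):
    a,b=full("scene",a),full("top",b)
    r=least_squares(lambda p:np.r_[proj("scene",p)-a,proj("top",p)-b],[.6,0,.05]); return r.x,np.sqrt(2*r.cost)
E
python3 - <<'E'
from h import *
D={'cap4':((189,344),(488,91)),'cap3':((340,297),(369,80)),'cap2':((473,341),(264,91)),'cap1':((614,341),(152,91)),
'ring4':((170,115),(486,352)),'ring3':((298,109),(369,350)),'ring2':((423,109),(255,350)),'ring1':((548,110),(142,350)),
'rodR':((84,160),(566,295)),'rodL':((650,158),(72,295)),
'lip3tip':((291,45),(367,404)),'bend3':((292,72),(369,392)),'jar':((20,310),(635,130)),
'baseFL':((688,462),(95,137)),'baseFR':((96,466),(566,137)),'spatL':((495,70),(110,513)),'spatR':((330,65),(375,537))}
R={}
for k,v in D.items(): R[k],e=tri(*v); print(k,R[k],round(e,2))
# rack fit from caps and rings and rod directly in pixels
S=[]
for i,y in enumerate((.0975,.0325,-.0325,-.0975),1):
    S.append((f'cap{i}',(.056,y,.095 if i==3 else .062)))
S+= [('rodL',(-.062,.150,.06)),('rodR',(-.062,-.150,.06))]
def res(p,out=False):
    x,y,t,w=p;c,s=np.cos(t),np.sin(t);r=[]
    for k,(a,b,z) in S:
        if 'rod' in k: b=np.sign(b)*w
        P=[x+c*a-s*b,y+s*a+c*b,z]
        for n,i in(("scene",0),("top",1)): r+=list(proj(n,P)-full(n,D[k][i]))
    return np.array(r)
r=least_squares(res,[.65,0,0,.15]); print(r.x, res(r.x).reshape(-1,4))
x,y,t,_=r.x
for i,b in enumerate((.0975,.0325,-.0325,-.0975),1):
  print('hinge',i,[x-.062*np.cos(t)-b*np.sin(t), y-.062*np.sin(t)+b*np.cos(t)])
E
```

```text
cap4 [ 0.7214 -0.0378  0.0624] 1.43
cap3 [0.7215 0.0269 0.0947] 1.9
cap2 [0.7212 0.0916 0.0631] 2.01
cap1 [0.7213 0.1564 0.0626] 2.1
ring4 [ 0.5726 -0.0381  0.0643] 1.72
ring3 [0.5731 0.0273 0.0687] 1.64
ring2 [0.5727 0.0917 0.068 ] 1.57
ring1 [0.5724 0.1564 0.0667] 1.63
rodR [ 0.6051 -0.083   0.0644] 1.65
rodL [0.604  0.2006 0.063 ] 2.79
lip3tip [0.5426 0.0254 0.0853] 1.51
bend3 [0.5495 0.0263 0.0727] 1.63
jar [ 0.6995 -0.1175  0.061 ] 3.5
baseFL [ 0.7121  0.2201 -0.0449] 2.03
baseFR [ 0.7125 -0.0781 -0.0441] 2.25
spatL [0.475  0.1722 0.0072] 6.83
spatR [0.4659 0.0487 0.0004] 10.72
[0.6652 0.0593 0.0016 0.1422] [[-1.1379  0.2179 -1.7672 -0.148 ]
 [-1.1582  0.4069 -1.6206 -0.1034]
 [-1.1413 -0.1186 -1.5206 -0.0994]
 [-1.0404  0.1048 -0.9987 -0.0135]
 [-1.8523  0.848  -2.0632  0.0809]
 [-1.1344  0.897  -1.2266  0.7178]]
hinge 1 [np.float64(0.6030638374086409), np.float64(0.15673597422375493)]
hinge 2 [np.float64(0.6031647473944464), np.float64(0.091736052553227)]
hinge 3 [np.float64(0.6032656573802517), np.float64(0.02673613088269909)]
hinge 4 [np.float64(0.6033665673660572), np.float64(-0.03826379078782883)]
```

```bash
cat >> h.py <<'E'
from scipy.spatial.transform import Rotation as Ro
def goal(b): b=np.radians(b); return np.array([[-np.cos(b),0,np.sin(b)],[0,1,0],[-np.sin(b),0,-np.cos(b)]])
def plan(P,n,beta=45):
    s=get_state(); p=s['eef_pos'];R=s['eef_rot'];G=goal(beta)
    rv=Ro.from_matrix(R.T@G).as_rotvec(); st=(np.array(P)-p)/n
    print('t',s['time'],'p',p,'F',s['ft_force'])
    for i in range(n): 
        Ri=R@Ro.from_rotvec(rv*i/n).as_matrix(); print(np.round(1000*Ri.T@st,1),np.round(rv/n,3))
E
python3 -c "
from h import *
plan([.435,.027,.16],13)"
```

```text
t 0.1 p [0.1564 0.5268 0.2306] F [0.2241 0.1911 0.3161]
[-31.5 -30.7   5.5] [-0.009 -0.06  -0.021]
[-30.5 -31.4   7.1] [-0.009 -0.06  -0.021]
[-29.3 -32.1   8.6] [-0.009 -0.06  -0.021]
[-28.1 -32.8  10. ] [-0.009 -0.06  -0.021]
[-26.7 -33.5  11.4] [-0.009 -0.06  -0.021]
[-25.3 -34.2  12.6] [-0.009 -0.06  -0.021]
[-23.8 -34.8  13.8] [-0.009 -0.06  -0.021]
[-22.2 -35.4  14.9] [-0.009 -0.06  -0.021]
[-20.5 -36.   15.8] [-0.009 -0.06  -0.021]
[-18.8 -36.5  16.7] [-0.009 -0.06  -0.021]
[-17.  -37.1  17.4] [-0.009 -0.06  -0.021]
[-15.1 -37.6  18.1] [-0.009 -0.06  -0.021]
[-13.2 -38.   18.6] [-0.009 -0.06  -0.021]
```

{"api": "servo_tool", "payload": {
  "series": [
    [[-31,-31,5,-0.01,-0.06,-0.02,1],[-30,-31,7,-0.01,-0.06,-0.02,1],[-29,-32,9,-0.01,-0.06,-0.02,1],[-28,-33,10,-0.01,-0.06,-0.02,1],[-27,-33,11,-0.01,-0.06,-0.02,1]]
  ],
  "force": 20
}}

```text
time: 0.72
eef_pos: [0.2651, 0.3316, 0.2016]
eef_rot: [[-0.936, 0.175, 0.306], [0.176, 0.984, -0.025], [-0.306, 0.031, -0.952]]
ft_force: [-0.8, 0.4, 0.2]
opening: -0.001
```

{"api": "servo_tool", "payload": {
  "series": [
    [[-25,-34,13,-0.01,-0.06,-0.02,1],[-24,-35,14,-0.01,-0.06,-0.02,1],[-22,-35,15,-0.01,-0.06,-0.02,1],[-20,-36,16,-0.01,-0.06,-0.02,1],[-19,-36,17,-0.01,-0.06,-0.02,1]]
  ]
}}

```text
time: 1.35
eef_pos: [0.3747, 0.1349, 0.1732]
eef_rot: [[-0.808, 0.057, 0.586], [0.062, 0.998, -0.011], [-0.585, 0.028, -0.81]]
ft_force: [1.0, 0.1, -0.8]
opening: 0.005
```

```bash
python3 -c "
from h import *
plan([.435,.027,.16],5)"
```

```text
t 1.35 p [0.3747 0.1349 0.1732] F [ 0.9677  0.0845 -0.7698]
[ -9.6 -20.9   9.4] [-0.003 -0.032 -0.012]
[ -9.  -21.1   9.7] [-0.003 -0.032 -0.012]
[ -8.4 -21.2   9.9] [-0.003 -0.032 -0.012]
[ -7.8 -21.3  10.1] [-0.003 -0.032 -0.012]
[ -7.3 -21.5  10.2] [-0.003 -0.032 -0.012]
```

{"api": "servo_tool", "payload": {
  "series": [
    [[-9.6,-21,9.4,-0.003,-0.032,-0.012,1],[-9,-21,9.7,-0.003,-0.032,-0.012,1],[-8.4,-21.2,9.9,-0.003,-0.032,-0.012,1],[-7.8,-21.3,10,-0.003,-0.032,-0.012,1],[-7.3,-21.5,10.2,-0.003,-0.032,-0.012,1]]
  ]
}}

```text
time: 1.98
eef_pos: [0.4484, 0.024, 0.177]
eef_rot: [[-0.72, 0.004, 0.694], [0.001, 1.0, -0.005], [-0.694, -0.003, -0.72]]
ft_force: [0.6, 0.6, -0.1]
opening: 0.003
```

```bash
python3 -c "
from h import *
plan([.491,.027,.095],5)
import cv2
im=get_image('scene')[120:285,260:520];cv2.imwrite('pics/s1.png',cv2.resize(im[:,:,::-1],None,fx=3,fy=3,interpolation=cv2.INTER_CUBIC))"
```

```text
t 1.975 p [0.4484 0.024  0.177 ] F [ 0.6036  0.5898 -0.0775]
[ 5.3  0.7 17.7] [-0.001 -0.004 -0.   ]
[ 5.3  0.7 17.7] [-0.001 -0.004 -0.   ]
[ 5.4  0.6 17.7] [-0.001 -0.004 -0.   ]
[ 5.4  0.6 17.7] [-0.001 -0.004 -0.   ]
[ 5.5  0.6 17.6] [-0.001 -0.004 -0.   ]
```

View pics/s1.png

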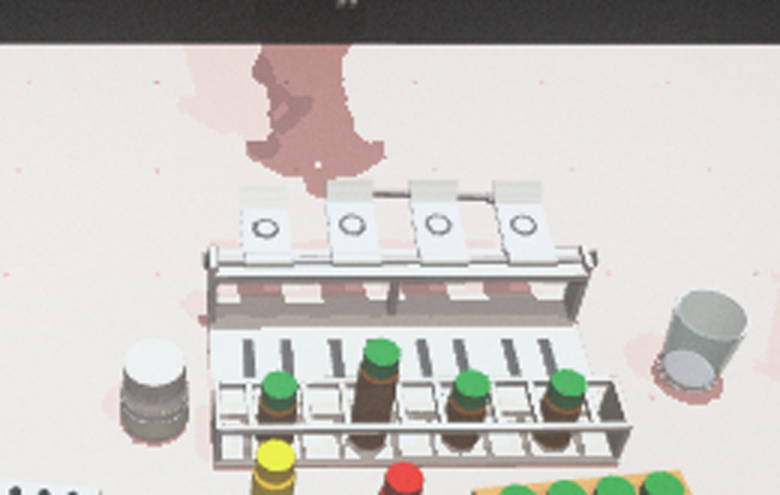

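Scene is undisturbed. The gripper is just above this crop and only its shadow shows, in line with tag 3 (ring at 352,225). I'll line up and then insert.

{"api": "servo_tool", "payload": {
  "series": [
    [[5.3,0.7,17.7,-0.001,-0.004,0,1],[5.3,0.7,17.7,-0.001,-0.004,0,1],[5.4,0.6,17.7,-0.001,-0.004,0,1],[5.4,0.6,17.7,-0.001,-0.004,0,1],[5.5,0.6,17.6,-0.001,-0.004,0,1]]
  ]
}}

```text
time: 2.65
eef_pos: [0.5072, 0.024, 0.1051]
eef_rot: [[-0.717, 0.008, 0.697], [0.005, 1.0, -0.006], [-0.697, -0.0, -0.717]]
ft_force: [0.2, -0.0, 0.6]
opening: 0.002
```

```bash
python3 -c "
from h import *
plan([.548,.027,.038],5)
import cv2
print(proj('scene',[.491,.027,.095]))
im=get_image('scene')[90:250,270:510];cv2.imwrite('pics/s2.png',cv2.resize(im[:,:,::-1],None,fx=3,fy=3,interpolation=cv2.INTER_CUBIC))"
```

```text
t 2.65 p [0.5072 0.024  0.1051] F [ 0.1885 -0.0389  0.5651]
[ 3.5  0.7 15.3] [-0.001 -0.003 -0.001]
[ 3.6  0.7 15.3] [-0.001 -0.003 -0.001]
[ 3.6  0.6 15.3] [-0.001 -0.003 -0.001]
[ 3.6  0.6 15.3] [-0.001 -0.003 -0.001]
[ 3.7  0.6 15.3] [-0.001 -0.003 -0.001]
[373.4707 162.1438]
```

View pics/s2.png

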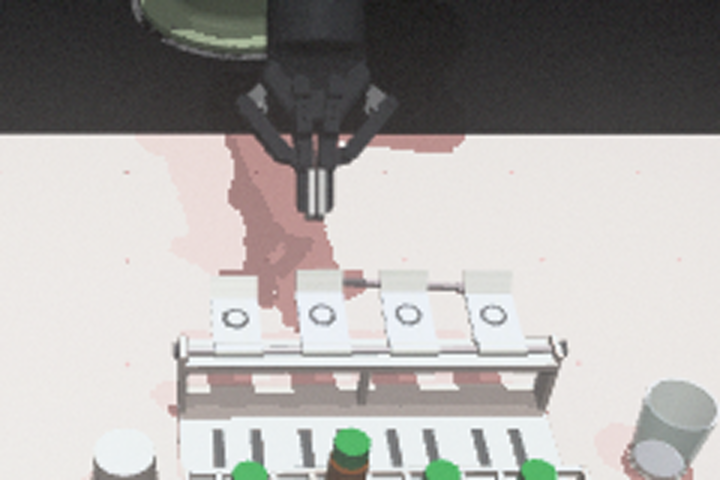

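The fingertip is at crop (316,218), in line with tag 3's lip (321,280). The arm undershot along tool x, so I'll correct that before inserting.

{"api": "servo_tool", "payload": {
  "series": [
    [[9,1.5,-5,0,-0.01,-0.003,1],[9,1.5,-5,0,-0.01,-0.003,1],[0,0,0,0,0,0,1]]
  ]
}}

```text
time: 3.08
eef_pos: [0.5032, 0.0293, 0.1069]
eef_rot: [[-0.72, 0.003, 0.694], [-0.001, 1.0, -0.005], [-0.694, -0.004, -0.72]]
ft_force: [0.3, 0.4, -0.3]
opening: 0.004
```

```bash
python3 -c "
from h import *
plan([.548,.027,.038],5)"
```

```text
t 3.075 p [0.5032 0.0293 0.1069] F [ 0.2785  0.4454 -0.3191]
[ 3.1 -0.4 16.1] [-0.001 -0.004  0.   ]
[ 3.2 -0.4 16.1] [-0.001 -0.004  0.   ]
[ 3.2 -0.4 16.1] [-0.001 -0.004  0.   ]
[ 3.3 -0.4 16.1] [-0.001 -0.004  0.   ]
[ 3.4 -0.4 16.1] [-0.001 -0.004  0.   ]
```

{"api": "servo_tool", "payload": {
  "series": [
    [[0,0,0,0,0,0,1]]
  ]
}}

```text
time: 3.2
eef_pos: [0.5034, 0.0294, 0.1078]
eef_rot: [[-0.719, 0.003, 0.695], [-0.001, 1.0, -0.005], [-0.695, -0.005, -0.719]]
ft_force: [-0.2, -0.3, 0.7]
opening: 0.004
```

{"api": "servo_tool", "payload": {
  "series": [
    [[10,0,0,0,0,0,1]]
  ]
}}

```text
time: 3.32
eef_pos: [0.5024, 0.0297, 0.1045]
eef_rot: [[-0.724, 0.003, 0.69], [-0.001, 1.0, -0.006], [-0.69, -0.005, -0.723]]
ft_force: [-0.2, 0.4, -0.0]
opening: 0.0
```

{"api": "servo_tool", "payload": {
  "series": [
    [[0,0,0,0,0,0,1]]
  ]
}}

```text
time: 3.45
eef_pos: [0.5023, 0.0297, 0.1044]
eef_rot: [[-0.724, 0.003, 0.69], [-0.001, 1.0, -0.006], [-0.69, -0.005, -0.724]]
ft_force: [0.1, -0.4, -0.1]
opening: -0.001
```

```bash
python3 -c "
from h import *
s=get_state();print(s['q'],s['dq'],s['effort'])"
```

```text
[-0.1455  0.2244 -1.2964 -0.7071  0.0943 -0.1065] [ 0.0008 -0.0083  0.0022 -0.0012  0.0006 -0.0004] [  0.0208 -24.4137  11.8653  -5.673    0.2201   0.001 ]
```

{"api": "servo_tool", "payload": {
  "series": [
    [[10,0,0,0,0,0,1],[10,0,0,0,0,0,1]]
  ]
}}

```text
time: 3.7
eef_pos: [0.4996, 0.0306, 0.0961]
eef_rot: [[-0.734, 0.004, 0.679], [-0.001, 1.0, -0.007], [-0.679, -0.005, -0.734]]
ft_force: [-0.7, 1.1, 0.9]
opening: 0.003
```

```bash
python3 -c "
from h import *
s=get_state();print(s['q'],s['dq'],s['eef_pos'])"
```

```text
[-0.1415  0.244  -1.2963 -0.7118  0.0895 -0.1048] [ 0.0161  0.0817  0.0019 -0.0239 -0.0214  0.0064] [0.4996 0.0306 0.0961]
```

Joint 3 is at its lower limit (-1.296), so a 45° tilt is too flat at this spot. I'll use a steeper tilt, about 30° from vertical, and check the joints again.

```bash
python3 -c "
from h import *
plan([.485,.027,.10],4,28)"
```

```text
t 3.7 p [0.4996 0.0306 0.0961] F [-0.6552  1.1233  0.8569]
[ 2.  -0.9 -3.2] [-0.002  0.064 -0.   ]
[ 2.2 -0.9 -3.1] [-0.002  0.064 -0.   ]
[ 2.4 -0.9 -2.9] [-0.002  0.064 -0.   ]
[ 2.6 -0.9 -2.8] [-0.002  0.064 -0.   ]
```

{"api": "servo_tool", "payload": {
  "series": [
    [[2,-0.9,-3,0,0.064,0,1],[2,-0.9,-3,0,0.064,0,1],[2.4,-0.9,-3,0,0.064,0,1],[2.6,-0.9,-3,0,0.064,0,1],[0,0,0,0,0,0,1]]
  ]
}}

```text
time: 4.32
eef_pos: [0.4824, 0.0272, 0.0977]
eef_rot: [[-0.889, 0.004, 0.459], [0.001, 1.0, -0.006], [-0.459, -0.005, -0.889]]
ft_force: [-0.0, -1.1, -0.7]
opening: 0.001
```

```bash
python3 -c "
from h import *
s=get_state();print(s['q'])
q=[(.326,-.193,1.571),(.2244,-1.2964,.8137),(.244,-1.2963,.8285),(s['q'][1],s['q'][2],s['q'][1]-s['q'][2]+s['q'][3])]
e=s['eef_pos']
m=[(.5496,.2306),(np.hypot(.5023,.0297),.1044),(np.hypot(.4996,.0306),.0961),(np.hypot(*e[:2]),e[2])]
A=[];b=[]
for (q2,q3,p),(r,z) in zip(q,m):
  S,Cc,f=np.sin(q2),np.cos(q2),q2-q3
  A+=[[S,Cc,np.cos(f),np.cos(p),0],[Cc,-S,-np.sin(f),-np.sin(p),1]];b+=[r,z]
x=np.linalg.lstsq(np.array(A),np.array(b),rcond=None);print(x[0],x[3],np.array(A)@x[0]-b)
plan([.485,.027,.10],3,28)"
```

```text
[-0.1309  0.1256 -1.0489 -0.0776  0.0539 -0.115 ]
[ 0.4217 -0.0083  0.498   0.5613  0.6167] [3.8075 2.1215 0.9875 0.1355 0.0912] [ 0.0099 -0.02   -0.0071  0.02   -0.0121  0.0205  0.0098 -0.0204]
t 4.325 p [0.4824 0.0272 0.0977] F [-0.0401 -1.0687 -0.7156]
[-1.1 -0.1 -0.3] [-0.002 -0.004 -0.   ]
[-1.1 -0.1 -0.3] [-0.002 -0.004 -0.   ]
[-1.1 -0.1 -0.3] [-0.002 -0.004 -0.   ]
```

```bash
python3 -c "
from h import *
plan([.510,.027,.098],3,27)"
```

```text
t 4.325 p [0.4824 0.0272 0.0977] F [-0.0401 -1.0687 -0.7156]
[-8.2 -0.   4.1] [-0.002  0.002 -0.   ]
[-8.2 -0.1  4.1] [-0.002  0.002 -0.   ]
[-8.2 -0.1  4.1] [-0.002  0.002 -0.   ]
```

{"api": "servo_tool", "payload": {
  "series": [
    [[-8,0,4,-0.002,0.002,0,1],[-8,0,4,-0.002,0.002,0,1],[-8,0,4,-0.002,0.002,0,1],[0,0,0,0,0,0,1]]
  ]
}}

```text
time: 4.82
eef_pos: [0.5099, 0.0274, 0.0961]
eef_rot: [[-0.892, 0.001, 0.453], [0.002, 1.0, 0.001], [-0.453, 0.001, -0.892]]
ft_force: [-0.8, 0.5, 1.2]
opening: 0.004
```

```bash
python3 -c "
from h import *
plan([.537,.027,.044],5,27)"
```

```text
t 4.825 p [0.5099 0.0274 0.0961] F [-0.7983  0.4679  1.1909]
[-0.1 -0.1 11.7] [ 0. -0. -0.]
[-0.1 -0.1 11.7] [ 0. -0. -0.]
[-0.1 -0.1 11.7] [ 0. -0. -0.]
[-0.1 -0.1 11.7] [ 0. -0. -0.]
[-0.1 -0.1 11.7] [ 0. -0. -0.]
```

Precise now. Inserting.

{"api": "servo_tool", "payload": {
  "series": [
    [[0,0,11.7,0,0,0,1],[0,0,11.7,0,0,0,1],[0,0,11.7,0,0,0,1],[0,0,11.7,0,0,0,1],[0,0,11.7,0,0,0,1]]
  ]
}}

```text
time: 5.45
eef_pos: [0.5371, 0.0275, 0.0398]
eef_rot: [[-0.892, 0.001, 0.452], [0.002, 1.0, 0.001], [-0.452, 0.001, -0.892]]
ft_force: [-0.8, 0.6, 0.0]
opening: 0.0
```

```bash
python3 -c "
from h import *
print(get_state()['q'])
plan([.547,.027,.056],4,27)
import cv2
im=get_image('scene')[90:250,270:510];cv2.imwrite('pics/s3.png',cv2.resize(im[:,:,::-1],None,fx=3,fy=3,interpolation=cv2.INTER_CUBIC))"
```

```text
[-0.1166  0.3513 -0.9748 -0.2212  0.0533 -0.1024]
t 5.45 p [0.5371 0.0275 0.0398] F [-0.8316  0.6265  0.0263]
[-4.  -0.1 -2.5] [ 0.    -0.001 -0.   ]
[-4.  -0.1 -2.5] [ 0.    -0.001 -0.   ]
[-4.  -0.1 -2.5] [ 0.    -0.001 -0.   ]
[-4.  -0.1 -2.5] [ 0.    -0.001 -0.   ]
```

View pics/s3.png

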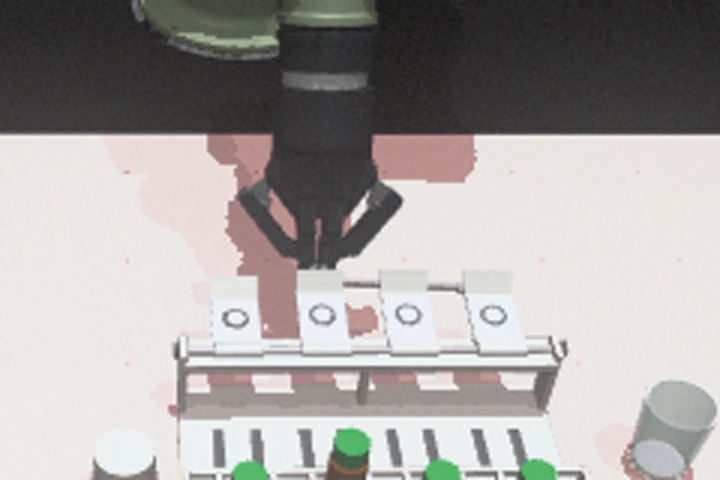

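The finger is under tag 3's lip at crop (320,268) and nothing has moved. I'll generate the arc path.

```bash
cat >> h.py <<'E'
H=np.array([.6033,.060]); U=np.array([np.cos(np.radians(27)),np.sin(np.radians(27))])
def tcp(th):  # leading corner on the cross face
    t=np.radians(th); r=np.interp(th,[10,40,60],[.052,.051,.047])
    A=H+r*np.array([-np.cos(t),np.sin(t)])+.0015*np.array([-np.sin(t),-np.cos(t)])
    a=A-.011*U; return np.array([a[0],.027,a[1]])
def arc(ths):
    s=get_state(); p=s['eef_pos'];R=s['eef_rot']; print('p',p,'F',s['ft_force'],'rv',Ro.from_matrix(R.T@goal(27)).as_rotvec())
    for th in ths:
        q=th if np.ndim(th) else tcp(th); print(th,q,np.round(1000*R.T@(q-p),1)); p=q
E
python3 -c "
from h import *
arc(range(10,151,10))"
```

```text
p [0.5372 0.0274 0.0389] F [ 0.0566 -0.7872 -0.8595] rv [ 0.0007 -0.0035 -0.0018]
10 [0.542  0.027  0.0626] [-15.   -0.4 -19. ]
20 [0.5444 0.027  0.0713] [-6.1  0.  -6.7]
30 [0.5483 0.027  0.0794] [-7.1  0.  -5.5]
40 [0.5535 0.027  0.0866] [-7.9  0.  -4.2]
50 [0.5609 0.027  0.0916] [-8.8  0.  -1.1]
60 [0.5687 0.027  0.095 ] [-8.5  0.   0.5]
70 [0.576  0.027  0.0987] [-8.2  0.  -0. ]
80 [0.5839 0.027  0.101 ] [-8.1  0.   1.4]
90 [0.592 0.027 0.102] [-7.7  0.   2.8]
100 [0.6002 0.027  0.1016] [-7.1  0.   4.1]
110 [0.6082 0.027  0.0997] [-6.3  0.   5.3]
120 [0.6157 0.027  0.0965] [-5.3  0.   6.3]
130 [0.6226 0.027  0.092 ] [-4.1  0.   7.1]
140 [0.6285 0.027  0.0864] [-2.8 -0.   7.7]
150 [0.6335 0.027  0.0798] [-1.4 -0.   8.1]
```

{"api": "servo_tool", "payload": {
  "series": [
    [[-3.8,0,-4.8,0,-0.001,0,1],[-3.8,0,-4.8,0,-0.001,0,1],[-3.8,0,-4.8,0,0,0,1],[-3.8,0,-4.8,0,0,0,1]]
  ]
}}

```text
time: 6.0
eef_pos: [0.5418, 0.0275, 0.0641]
eef_rot: [[-0.892, 0.001, 0.452], [0.002, 1.0, 0.001], [-0.452, 0.002, -0.892]]
ft_force: [-0.2, 0.4, -0.6]
opening: 0.0
```

```bash
python3 -c "
from h import *
arc([10,20,30,40,50,60])"
```

```text
p [0.5418 0.0275 0.0641] F [-0.1628  0.3972 -0.5619] rv [ 0.0009 -0.0024 -0.0019]
10 [0.542  0.027  0.0626] [ 0.5 -0.5  1.5]
20 [0.5444 0.027  0.0713] [-6.1  0.  -6.7]
30 [0.5483 0.027  0.0794] [-7.1  0.  -5.5]
40 [0.5535 0.027  0.0866] [-7.9  0.  -4.1]
50 [0.5609 0.027  0.0916] [-8.8  0.  -1.1]
60 [0.5687 0.027  0.095 ] [-8.5  0.   0.5]
```

{"api": "servo_tool", "payload": {
  "series": [
    [[-5.6,-0.3,-5.2,0,-0.002,0,1],[-7,0,-5.5,0,0,0,1],[-8,0,-4,0,0,0,1],[-8.8,0,-1,0,0,0,1]]
  ]
}}

```text
time: 6.5
eef_pos: [0.5617, 0.0272, 0.0943]
eef_rot: [[-0.891, 0.001, 0.454], [0.002, 1.0, 0.001], [-0.454, 0.002, -0.891]]
ft_force: [-1.0, 0.1, -0.1]
opening: -0.003
```

```bash
python3 -c "
from h import *
arc([60,70,80,90,100])
import cv2
im=get_image('scene')[90:250,270:510];cv2.imwrite('pics/s4.png',cv2.resize(im[:,:,::-1],None,fx=3,fy=3,interpolation=cv2.INTER_CUBIC))"
```

```text
p [0.5617 0.0272 0.0943] F [-0.9949  0.0775 -0.0541] rv [ 0.001   0.0004 -0.0018]
60 [0.5687 0.027  0.095 ] [-6.6 -0.2  2.6]
70 [0.576  0.027  0.0987] [-8.2  0.   0. ]
80 [0.5839 0.027  0.101 ] [-8.1  0.   1.5]
90 [0.592 0.027 0.102] [-7.7  0.   2.8]
100 [0.6002 0.027  0.1016] [-7.1  0.   4.1]
```

View pics/s4.png

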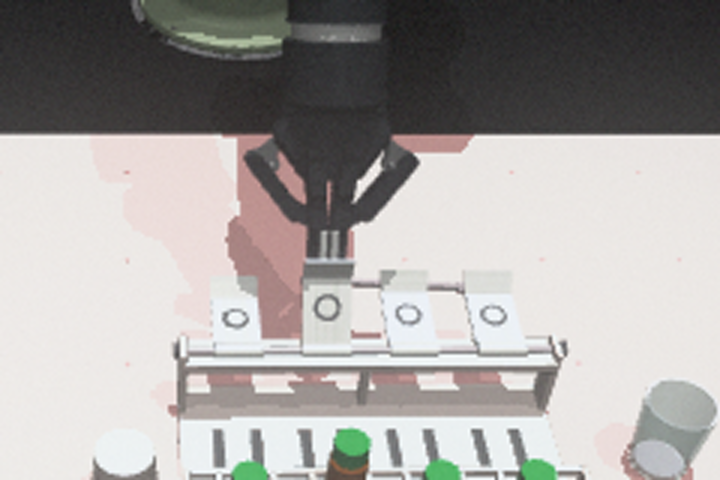

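Tag 3 is partway up: its lip is at crop (328,268) and its ring at (328,307). The other tags haven't moved. Continuing along the arc.

{"api": "servo_tool", "payload": {
  "series": [
    [[-6.6,0,2.6,0,0,0,1],[-8,0,0.5,0,0,0,1],[-8,0,2,0,0,0,1],[-7.7,0,3,0,0,0,1]]
  ]
}}

```text
time: 7.05
eef_pos: [0.596, 0.0271, 0.1019]
eef_rot: [[-0.89, 0.001, 0.456], [0.002, 1.0, 0.001], [-0.456, 0.002, -0.89]]
ft_force: [-0.6, 0.4, -0.4]
opening: 0.001
```

```bash
python3 -c "
from h import *
arc([100,110,120,130,140,150])"
```

```text
p [0.596  0.0271 0.1019] F [-0.6103  0.4463 -0.4439] rv [ 0.001   0.0021 -0.0017]
100 [0.6002 0.027  0.1016] [-3.6 -0.1  2.2]
110 [0.6082 0.027  0.0997] [-6.3  0.   5.3]
120 [0.6157 0.027  0.0965] [-5.2  0.   6.3]
130 [0.6226 0.027  0.092 ] [-4.1 -0.   7.1]
140 [0.6285 0.027  0.0864] [-2.8 -0.   7.7]
150 [0.6335 0.027  0.0798] [-1.4 -0.   8.1]
```

{"api": "servo_tool", "payload": {
  "series": [
    [[-3.6,0,2.2,0,0,0,1],[-6.3,0,5.3,0,0,0,1],[-5.2,0,6.3,0,0,0,1],[-4.1,0,7,0,0,0,1]]
  ]
}}

```text
time: 7.55
eef_pos: [0.625, 0.027, 0.0917]
eef_rot: [[-0.89, 0.001, 0.456], [0.002, 1.0, 0.001], [-0.456, 0.002, -0.89]]
ft_force: [-0.2, -0.0, 0.7]
opening: -0.0
```

```bash
python3 -c "
from h import *
arc([140,150,[.6395,.027,.0745],[.645,.027,.070],[.650,.027,.067]])
import cv2
im=get_image('scene')[90:250,270:510];cv2.imwrite('pics/s5.png',cv2.resize(im[:,:,::-1],None,fx=3,fy=3,interpolation=cv2.INTER_CUBIC))"
```

```text
p [0.625  0.027  0.0917] F [-0.2419 -0.0296  0.6785] rv [ 0.0011  0.0028 -0.0017]
140 [0.6285 0.027  0.0864] [-0.8 -0.1  6.3]
150 [0.6335 0.027  0.0798] [-1.4 -0.   8.1]
[0.6395, 0.027, 0.0745] [0.6395, 0.027, 0.0745] [-3.  -0.   7.5]Traceback (most recent call last):
  File "<string>", line 3, in <module>
    arc([140,150,[.6395,.027,.0745],[.645,.027,.070],[.650,.027,.067]])
    ~~~^^^^^^^^^^^^^^^^^^^^^^^^^^^^^^^^^^^^^^^^^^^^^^^^^^^^^^^^^^^^^^^^
  File "h.py", line 29, in arc
    q=th if np.ndim(th) else tcp(th); print(th,q,np.round(1000*R.T@(q-p),1)); p=q
                                                                    ~^~
TypeError: unsupported operand type(s) for -: 'list' and 'list'
```

{"api": "servo_tool", "payload": {
  "series": [
    [[-0.8,0,6.3,0,0,0,1],[-1.4,0,8,0,0,0,1],[-3,0,6,0,0,0,1]]
  ]
}}

```text
time: 7.92
eef_pos: [0.6396, 0.027, 0.0743]
eef_rot: [[-0.89, 0.001, 0.456], [0.002, 1.0, 0.001], [-0.456, 0.002, -0.89]]
ft_force: [-1.2, -0.7, 0.7]
opening: 0.001
```

```bash
sed -i 's/q=th if/q=np.array(th) if/' h.py; python3 -c "
from h import *
arc([[.645,.027,.070],[.650,.027,.067]])
import cv2
im=get_image('scene')[90:250,270:510];cv2.imwrite('pics/s5.png',cv2.resize(im[:,:,::-1],None,fx=3,fy=3,interpolation=cv2.INTER_CUBIC))"
```

```text
p [0.6396 0.027  0.0743] F [-1.2323 -0.6986  0.6904] rv [ 0.001   0.0021 -0.0017]
[0.645, 0.027, 0.07] [0.645 0.027 0.07 ] [-2.8 -0.   6.3]
[0.65, 0.027, 0.067] [0.65  0.027 0.067] [-3.1  0.   4.9]
```

View pics/s5.png

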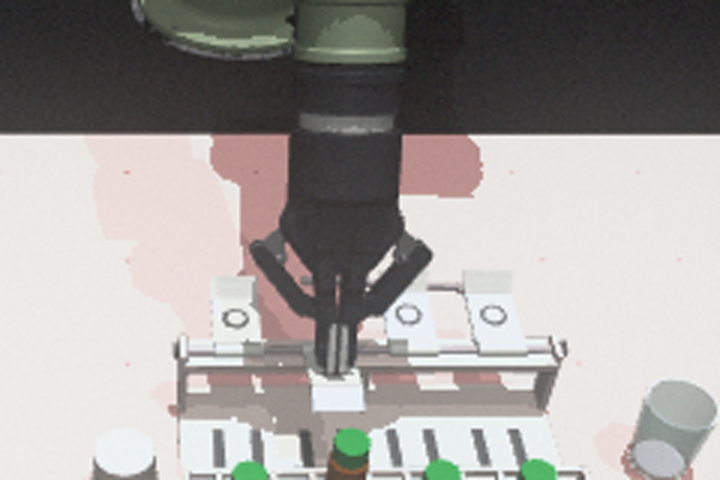

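The tag is over on the vial side, with its lip at crop (340,395) and the fingertip at (340,370). The vials and the other tags haven't moved. Now I'll press it down gently to the stop.

{"api": "servo_tool", "payload": {
  "series": [
    [[-2.8,0,5.5,0,0,0,1],[-3,0,4,0,0,0,1]]
  ]
}}

```text
time: 8.22
eef_pos: [0.6502, 0.0269, 0.068]
eef_rot: [[-0.89, 0.001, 0.456], [0.002, 1.0, 0.001], [-0.456, 0.002, -0.89]]
ft_force: [-0.6, 0.0, -0.5]
opening: -0.002
```

{"api": "servo_tool", "payload": {
  "series": [
    [[0.9,0,1.8,0,0,0,1]]
  ]
}}

```text
time: 8.35
eef_pos: [0.651, 0.0269, 0.0662]
eef_rot: [[-0.889, 0.001, 0.457], [0.002, 1.0, 0.001], [-0.457, 0.002, -0.889]]
ft_force: [-0.1, 0.6, 1.2]
opening: -0.0
```

{"api": "servo_tool", "payload": {
  "series": [
    [[0.7,0,1.3,0,0,0,1]]
  ]
}}

```text
time: 8.48
eef_pos: [0.6512, 0.0269, 0.0648]
eef_rot: [[-0.889, 0.001, 0.457], [0.002, 1.0, 0.001], [-0.457, 0.002, -0.889]]
ft_force: [-4.8, 0.3, 6.1]
opening: 0.001
```

{"api": "servo_tool", "payload": {
  "series": [
    [[0.7,0,1.3,0,0,0,1]]
  ]
}}

```text
time: 8.6
eef_pos: [0.6513, 0.0269, 0.0643]
eef_rot: [[-0.889, 0.001, 0.458], [0.002, 1.0, 0.001], [-0.458, 0.001, -0.889]]
ft_force: [-10.1, -0.0, 16.0]
opening: 0.002
```

The force rose sharply to about 19 N while z barely moved, so the stop is reached. Drawing back.

{"api": "servo_tool", "payload": {
  "series": [
    [[-1,0,-6,0,0,0,1],[-6,0,-14,0,0,0,1],[-6,0,-22,0,0,0,1],[0,0,-28,0,0,0,1],[0,0,-28,0,0,0,1]]
  ]
}}

```text
time: 9.22
eef_pos: [0.615, 0.0269, 0.1578]
eef_rot: [[-0.891, 0.001, 0.454], [0.002, 1.0, 0.001], [-0.454, 0.002, -0.891]]
ft_force: [0.3, -0.6, -0.3]
opening: 0.003
```

{"api": "servo_tool", "payload": {
  "series": [
    [[10,0,-28,0,0,0,1],[18,0,-22,0,0,0,1],[22,0,-20,0,0,0,1],[22,0,-14,0,0,0,1],[0,0,0,0,0,0,1]]
  ]
}}

```text
time: 9.85
eef_pos: [0.5095, 0.027, 0.2042]
eef_rot: [[-0.889, 0.001, 0.459], [0.002, 1.0, 0.0], [-0.459, 0.001, -0.889]]
ft_force: [1.1, 0.1, -0.2]
opening: -0.001
```

```bash
python3 -c "
from h import *
import cv2
im=get_image('scene')[150:290,310:490];cv2.imwrite('pics/s6.png',cv2.resize(im[:,:,::-1],None,fx=4.2,fy=4.2,interpolation=cv2.INTER_CUBIC))
s=get_state();print(s['time'],s['eef_pos'],s['ft_force'],s['q'])
t=get_image('top')
for n,i in(('scene',get_image('scene')),('top',t)):
  a=cv2.imread(f'pics/{n}0.png')[:,:,::-1]; d=cv2.absdiff(a,i).max(2); d=cv2.medianBlur((d>45).astype('uint8'),3)
  k,_,st,c=cv2.connectedComponentsWithStats(d); print(n,[list(map(int,q)) for q in st[1:] if q[4]>12])"
```

```text
9.9 [0.511  0.0268 0.2047] [ 0.8241 -0.1948 -0.3938] [-0.1271 -0.0319 -0.833   0.2949  0.0586 -0.1115]
scene [[320, 0, 8, 16, 59], [375, 0, 66, 27, 872], [531, 0, 28, 38, 468], [562, 0, 9, 5, 35], [575, 2, 24, 39, 275], [373, 34, 28, 7, 179], [402, 79, 6, 9, 36], [318, 81, 9, 16, 100], [359, 81, 25, 24, 286], [332, 101, 13, 4, 31], [379, 111, 7, 16, 95], [344, 135, 50, 68, 2265], [517, 135, 23, 5, 82], [367, 212, 23, 21, 300], [374, 234, 8, 12, 71]]
top [[275, 203, 17, 17, 85], [207, 223, 102, 138, 8237], [93, 319, 25, 9, 162], [168, 362, 87, 38, 2415], [295, 382, 15, 7, 44], [300, 390, 15, 9, 50]]
```

View pics/s6.png

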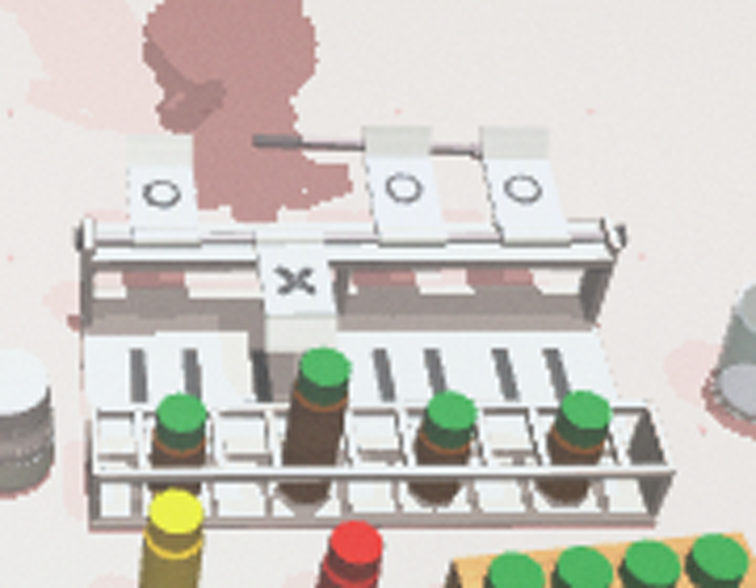

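The tag is over with its cross up at crop (295,281). The other tags, vials and bystanders look unchanged. I'll check its angle numerically.

```bash
python3 -c "
from h import *
for th in (2.8,2.9,3.0,3.14):
  f=lambda r,o=.0015:proj('scene',[.6033-r*np.cos(th)-o*np.sin(th),.0267,.06+r*np.sin(th)-o*np.cos(th)])
  l=th-np.pi/4
  t=[.6033-.055*np.cos(th)-.018*np.cos(l+np.pi/2-np.pi/4-np.pi/4+0), .0267, .06+.055*np.sin(th)+.018*np.sin(th+np.pi/4)]
  print(th,[(f(r)-[310,150])*4.2 for r in(.0,.030,.055)])
"
```

```text
2.8 [array([281.9205, 235.5344]), array([290.1065, 260.9562]), array([297.3123, 283.3336])]
2.9 [array([281.9593, 235.6705]), array([289.7336, 266.2054]), array([296.5574, 293.0068])]
3.0 [array([281.996 , 235.8309]), array([289.2798, 271.15  ]), array([295.6514, 302.0459])]
3.14 [array([282.043 , 236.0932]), array([288.5189, 277.4629]), array([294.1523, 313.4513])]
```

The bend measures row ~318 and the cross ~281. The model gives 313 and 277 when flat but only 302 and 271 at 3.0 rad, so the tag is at the stop. Handing in.

```bash
python3 -c "
from workcell import *
print(sign_off())"
```

```text
the job is handed in; nothing more can be done
None
```

I turned over tag 3, the one straight in front of the tall vial, and handed the job in at about 10 s of robot time. I used the shut fingertip only: it hooked under the lip, swung the tag over steadily and pressed it down to the stop.

**Last checks**
- **Tag angle:** the cross face is up. In the scene image the bend and cross lie at rows 318 and 281, against a model of 313 and 277 when flat and 302 and 271 at 3.0 rad. The few pixels left over match the calibration bias.
- **Forces:** the press peaked at about 19 N against the stop, under the 30 N limit. The reading was about 1 N or less after drawing back, with the tool about 20 cm above the bench, clear of the rack.
- **Other things:** the other tags, the vials, and the jar and beaker showed no visible movement in the last picture. The before/after image difference changed only around the tag, the arm and its shadow. The spatula and the two bottles were checked only by that difference, and the arm's shadow may have hidden part of the spatula.

**What disagreed**
- My first plan, a 45° tool tilt, ran into joint 3's lower limit, so I went on with a 27° tilt.
- The two cameras differed by about 1–2 pixels sideways, roughly 2–3 mm.

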